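# Stopper the leaning slip bottle

### The arm

A 7-joint arm with a two-finger parallel gripper is mounted at the origin on the work surface. World frame = base frame: x ahead of the robot, y to its left, z up, the work surface at z = 0. Lengths are in m, angles in rad, forces in N, time in s.
With the tool pointing down it reaches from about 0.425 to 0.925 m from the base axis. Payload 6.8 kg.
Tool frame: the origin (TCP) lies on the centre line of the jaws, within the pads' length; the fingertips stand 11 mm ahead of it and the grasp point (between the pads) lies 8 mm behind it; z points along the fingers, y is the direction in which the jaws open and shut (so a half turn about z gives the same grasp; the last joint's range is limited). The gripper opens to 85 mm and grips with 20 to 120 N. Pads are 22 mm wide; open, the fingers measure 114 mm over their backs; the gripper's body (76 mm by 85 mm) begins 54 mm behind the grasp point. The pads swing forward as they close: fully open they stand 13 mm farther back than shut.
Start: joints at [1.129, 0.477, 0.022, 1.555, -0.011, 1.109, -0.083], TCP at [0.221, -0.638, 0.242] pointing down, gripper open.
Joint ranges: [-2.96, 2.96], [-0.34, 2.1], [-1.41, 1.46], [0.24, 2.44], [-1.37, 4.51], [0.17, 1.92], [-2.96, 2.96]. Speed limits (rad/s): [2.39, 2.39, 3.14, 3.14, 3.14, 3.14, 3.14].

### API

Orientations are given as a rotation vector (axis times angle).
In Python, from bench import r gives the robot as it stands.
- The arm moves only by the tool send_rows, never from a script. Its argument "deltas" is a list of rows, each a list of 7 numbers: the opening, from 0 (shut) to 1 (fully open), then the shift along the tool's x, y, z as a fraction of full scale, then the turn, a rotation vector about the tool's x, y, z as a fraction of full scale. In form: [[hand, x, y, z, ax, ay, az], ...]. A call has 1 to 20 rows; each row is the pose to reach, as a shift and turn from the pose commanded when the call began, along the tool's axes at that moment, turning the shorter way round; what a row does not reach only later rows make up. Full scale, the value 1, is 150 mm for a shift and 180 degrees for a turn. A row lasts 1/12 s, in which the tool goes at most 41.7 mm and 7.16 degrees, less where a joint would pass 70% of its speed; a pose out of reach is approached as far as the arm can. A call with a number of a shift or a turn outside -1 to 1 is refused whole. A call with a gripper value outside its range is refused whole. The fingers move at their own pace and stop on an object; "squeeze" is the grip in N (left out, the last holds). Time passes only in rows, so rows that repeat a pose let the fingers close. It gives the time, the measured TCP pose, the force and the opening at its end, in the units of the state.
- r.get_obs(): the state, without advancing time (a new reading comes with each control period).
- r.grab_frame(name): name is "side" or "top"; returns a dict with "pixels" (400x640x3 uint8, red, green, blue), "camera_matrix" (3x3 intrinsics, pixels), "rvec" (rotation vector, rad) and "tvec" (3), from world to camera coordinates, as OpenCV has them. Camera axes: x right, y down, z forward; pixel columns grow to the right and rows downward; lengths in m; the calibration is good to about 2 mm. A picture is of the moment at which its call begins. There is no depth.
- r.hand_in(): hands the job in, once; it reports no verdict.
The state is a dict: "clock": time; "joints": joint angles; "qvel": joint speeds; "tau": joint torques, N m; "tcp_pos": TCP position; "orientation": TCP orientation; "contact_force": force on the tool from outside, world axes, zero at the start; "moment": the same for the moment, N m; "grip_width": finger opening in m.
Only numpy, scipy, OpenCV 4.12 (cv2) and the standard library are available. Lean on these libraries where they do the work, as an engineer would, in place of code of your own. Each camera call takes 0.05 s, during which the arm holds its last target. There are 200 camera calls.

### The job

Swing the steel latch on the stopper case fully aside and open the case's lid. Take out the larger of the two wooden stoppers and set it fully home in the neck of the leaning stoneware bottle, its flange flush on the rim. Leave the smaller stopper in its hole and do not disturb the other things on the table.

Things in the scene. Friction and masses are not known exactly. Their poses are not given: they have to be found in the camera images.
- case: Plywood stopper case, 150 (x) x 260 (y) x 100 (z) mm, fixed to the table on the robot's left or right; walls and floor 6 mm. Origin: centre of its underside; its -x side is the front, towards the robot. A bracket 46 mm long that carries the latch stands out from the front wall at y = -75 mm.
- rack_top (a point): Middle of the top of the wooden rack inside the case, 44 mm above the case's underside and at case x = -15 mm, axes as the case's. The rack has two 37 mm holes at y = +50 and -50 mm, an upright stopper hanging in each by its flange (either stopper in either hole); the larger one's knob ends 92 mm above the case's underside.
- latch (a joint): Angle of the steel latch lever (rad). It turns about a vertical axis in front of the case. 0: it points to the case's +x, over the lid's front edge, and keeps the lid shut (it starts at 0 to 0.2). It swings clockwise seen from above, towards the case's -y side, as the value grows; the lid is free beyond 1.25, the stop is at 1.6.
- latch_pivot (a point): Point on the latch's vertical turning axis, on the underside of the lever arm, 110.5 mm above the case's underside; at case x = -105, y = -75 mm.
- latch_post (a point): Point to grip on the axis of the latch's upright steel post: 14 mm diameter, standing 42 mm above the 6 mm thick arm; this point is 18 mm below the post's top and 24 mm above the arm. 50 mm from the turning axis.
- lid (a joint): Angle of the plywood lid (rad): 0 closed, opens upward about the case's far (+x) top edge, stop at 1.9. The lid is 150 x 260 x 8 mm and its stiff hinge holds it where it is left.
- lid_handle (a point): Grip point in the dark wooden tab that sticks out 46 mm level from the middle of the lid's front edge, 30 mm wide (along the case's y), 12 mm thick. This point is at mid thickness, 28 mm out from the lid's front edge, 178 mm from the hinge line, 106.5 mm above the case's underside when shut. Axes turn with the lid (z out of the lid's top, x to the hinge).
- lid_hinge (a point): Middle of the lid's hinge line, which runs along the case's y, at the underside of the lid, 100.5 mm above the case's underside.
- stopper: The larger light wooden stopper, 82 mm long, about 60 g. From the tip up: a tapered plug 34 mm long, 22 mm diameter at the tip and 32 mm at the top; a flange 50 mm diameter, 6 mm thick; a round grip knob 34 mm diameter, 42 mm tall. Origin: centre of the plug's tip; z points along its axis to the knob.
- stopper_seat (a point): Centre of the underside of the larger stopper's flange, 34 mm from its tip.
- stopper_grip (a point): Grip point on the larger stopper's axis, in its knob, 24 mm above the flange's top and 18 mm below the knob's top.
- spare: The smaller wooden stopper, 62 mm long: plug 22 mm long, flange 42 mm diameter and 6 mm thick, knob 20 mm diameter and 34 mm tall. Origin: centre of its tip. Stays in its hole.
- bottle: Grey-brown stoneware bottle, fixed in a wooden cradle that leans it 30 degrees from vertical, its neck roughly towards the robot. 168 mm long, belly 104 mm diameter, neck 54 mm diameter outside. Origin: centre of the bottle's base; z points along its axis out of the neck, y is level. The cradle's base board is 165 x 130 mm.
- bottle_mouth (a point): Centre of the bottle's mouth at the rim, about 188 mm above the table; axes as the bottle's (z out along the neck). The bore is straight, 35 mm clear diameter or a little more, 44 mm deep.
- bowl: Clay bowl, 120 mm diameter, 75 mm tall, a bystander beyond the work; origin: centre of its underside.
- dish: Small dark brown dish, 70 mm diameter, 30 mm tall, a bystander; origin: centre of its underside.
- jar: Grey plastic jar with white cap, 70 mm diameter, 110 mm tall, a bystander; origin: centre of its underside.
- brush: Wooden-handled brush, 180 mm long, lying on the robot's left, a bystander; origin: its underside.

How it is judged:
By the outcome, as a careful person would: the job done as asked, in the order asked, and still so for the second after the job is handed in, with the robot touching nothing.
It also fails if it takes over 72 s, if anything falls off the work surface, if the arm or the gripper's body presses on something with over 40 N, if the wrist force passes 120 N, or if a joint passes its speed limit or range.

## Working session

There is one attempt and no reset: what is moved stays moved. The work goes in short steps, Python scripts to look and compute and a tool call to move; the robot and the scene stay as the last step left them, time stands still between calls to the robot, and variables do not carry over. Pictures are saved under pics/ and viewed, about 8 in all and at most 12, crops included, and the job is handed in when it is done.

Besides the shell and the picture viewer there is one more tool, called after "Emit:" in YAML: its name, and indented under it one key for each argument. send_rows: Moves the arm, as the interface text tells. Shift numbers are shares of 150 mm and turn numbers shares of 180 degrees, none past 1 either way. Its arguments: {"type":"object","properties":{"deltas":{"type":"array","items":{"type":"array","items":{"type":"number"}}},"squeeze":{"type":"number"}},"required":["deltas"]}

```bash
ls; mkdir -p pics
python3 - <<'E'
from bench import r
import cv2
print(r.get_obs())
for n in("side","top"):
    f=r.grab_frame(n); cv2.imwrite(f"pics/{n}0.png",f["pixels"][:,:,::-1]); print(n,f["camera_matrix"].tolist(),f["rvec"],f["tvec"])
E
```

```text
pics
{'clock': 0.0, 'joints': array([ 1.12889641,  0.47783231,  0.02231593,  1.55646851, -0.01148446,
        1.10927747, -0.08309302]), 'qvel': array([ 0.00050461, -0.00080171, -0.00068594, -0.00096901,  0.00105792,
        0.00093366, -0.00046802]), 'tau': array([-3.62901237e-04, -5.96467888e+01,  1.60788383e+00, -2.81202292e+01,
        1.24152331e-02,  9.30056238e-03, -5.33554658e-05]), 'tcp_pos': array([ 0.22096168, -0.63719932,  0.24129643]), 'orientation': array([-3.09614606e+00, -5.21688749e-01,  7.03406492e-04]), 'contact_force': array([-0.78538696,  0.55860456, -0.26685245]), 'moment': array([ 0.03808639,  0.02201613, -0.00614102]), 'grip_width': 0.08502930318842106}
side [[393.8568010348816, 0.0, 319.5597417925592], [0.0, 393.8568010348816, 196.00047713712488], [0.0, 0.0, 1.0]] [ 0.74129813 -2.33612516  1.37006418] [0.48391523 0.27725486 0.94744581]
top [[408.3810173883265, 0.0, 324.79447362811436], [0.0, 408.3810173883265, 199.8973173881197], [0.0, 0.0, 1.0]] [ 2.15261995 -2.17198222  0.10080462] [0.00527891 0.57976613 1.30632224]
```

View pics/side0.png

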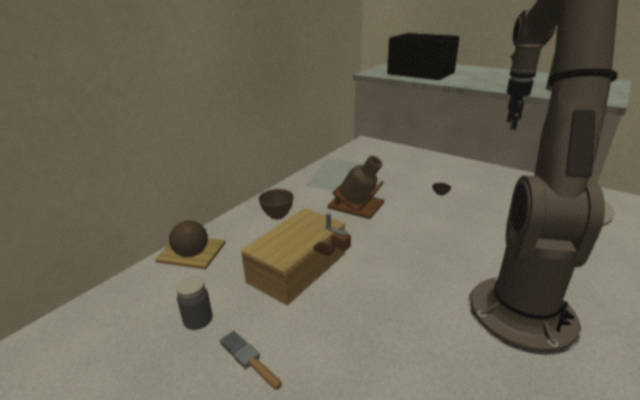

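View pics/top0.png

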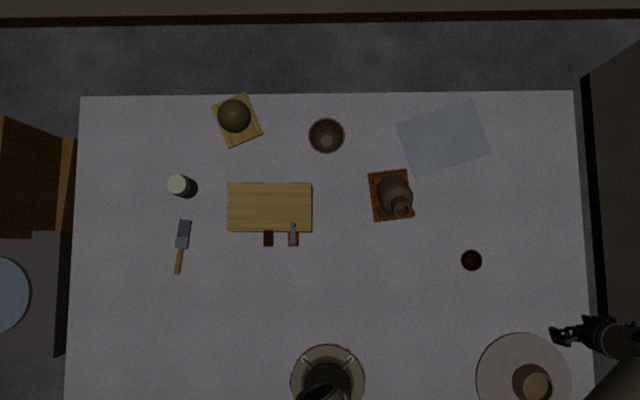

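The side view shows the case (245–345, 210–297), latch bracket near (340, 240) and bottle mouth near (373, 162). In the top view the lid spans (227–312, 183–232), with the tab at (268, 238), latch at (293, 235) and bottle mouth at (402, 207). Next I'll zoom in on both.

```bash
cat > h.py <<'E'
import numpy as np, cv2
from scipy.spatial.transform import Rotation as R
from bench import r
CAM={"side":(np.array([[393.8568010348816,0,319.5597417925592],[0,393.8568010348816,196.00047713712488],[0,0,1.]]),np.array([0.74129813,-2.33612516,1.37006418]),np.array([0.48391523,0.27725486,0.94744581])),
"top":(np.array([[408.3810173883265,0,324.79447362811436],[0,408.3810173883265,199.8973173881197],[0,0,1.]]),np.array([2.15261995,-2.17198222,0.10080462]),np.array([0.00527891,0.57976613,1.30632224]))}
def proj(n,P):
    K,rv,t=CAM[n]; return cv2.projectPoints(np.atleast_2d(np.array(P,float)),rv,t,K,None)[0][:,0]
def onz(n,uv,z):
    K,rv,t=CAM[n]; Rm=cv2.Rodrigues(rv)[0]; d=Rm.T@np.linalg.inv(K)@[uv[0],uv[1],1]; c=-Rm.T@t
    return c+d*(z-c[2])/d[2]
def crop(n,x0,y0,w,h,s,img=None):
    if img is None: img=r.grab_frame(n)["pixels"][:,:,::-1]
    o=cv2.resize(np.ascontiguousarray(img[y0:y0+h,x0:x0+w]),None,fx=s,fy=s,interpolation=cv2.INTER_CUBIC)
    o=cv2.convertScaleAbs(o,alpha=1.6)
    for k in range(0,w,20): cv2.putText(o,str(x0+k),(int(k*s),8),0,.3,(0,255,255)); cv2.line(o,(int(k*s),10),(int(k*s),14),(0,255,255))
    for k in range(0,h,20): cv2.putText(o,str(y0+k),(0,int(k*s)+4),0,.3,(0,255,255))
    return o
E
python3 - <<'E'
from h import *
a=crop("top",215,165,210,95,3.8); b=crop("side",235,145,155,155,1.9*1.0)
b=crop("side",235,145,155,155,3.8)
cv2.imwrite("pics/t1.png",a); cv2.imwrite("pics/s1.png",b)
E
```

```text
(no output)
```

View pics/t1.png

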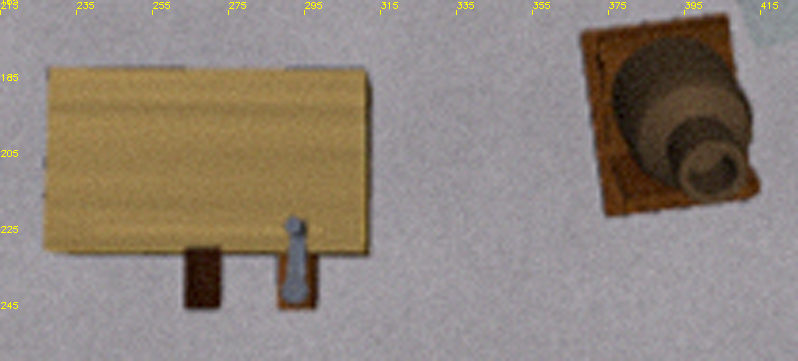

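View pics/s1.png

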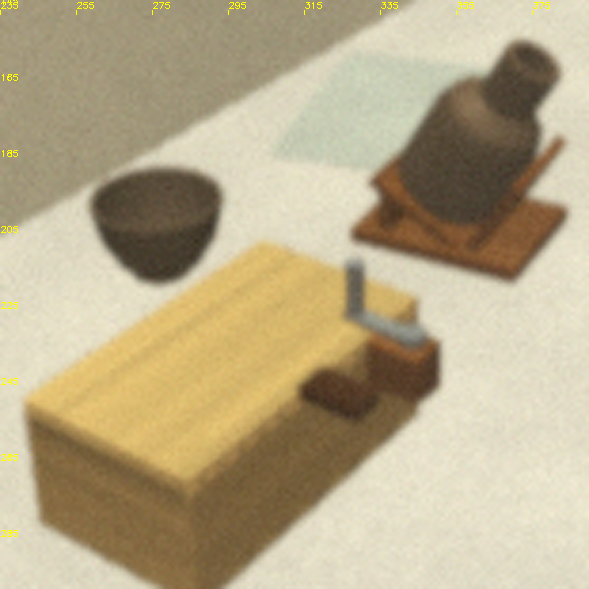

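The zooms give clear corners for the lid, the tab, the bracket, the bottle rim and its base board; I'll fit poses from these.

```bash
cat > fit.py <<'E'
from h import *
from scipy.optimize import least_squares
s=3.8
T=lambda u,v:((u+.5)/s-.5+215,(v+.5)/s-.5+165)
S=lambda u,v:((u+.5)/s-.5+235,(v+.5)/s-.5+145)
L={'pp':(.075,.13,.1085),'pm':(.075,-.13,.1085),'mm':(-.075,-.13,.1085),'mp':(-.075,.13,.1085)}
obs=[('top',L['pp'],T(48,68)),('top',L['pm'],T(367,68)),('top',L['mm'],T(368,254)),('top',L['mp'],T(44,250)),
('top',(-.121,.015,.1125),T(185,307)),('top',(-.121,-.015,.1125),T(221,307)),
('side',L['pp'],S(27,402)),('side',L['mp'],S(190,490)),('side',L['mm'],S(417,300)),('side',L['pm'],S(265,243))]
def W(p,q): return np.array([p[0],p[1],0])+R.from_euler('z',p[2]).apply(q)
f=lambda p:np.concatenate([proj(c,W(p,q))[0]-uv for c,q,uv in obs])
o=least_squares(f,[.6,.15,0]); case=o.x
if __name__=="__main__":
    print("case",case,o.fun.reshape(-1,2).round(1).tolist())
    # latch post top (z=.1105+.006+.042), 50mm from pivot
    piv=W(case,(-.105,-.075,.1105)); print("pivot",piv, proj('top',piv+[0,0,.006]), 'seen',T(294,294))
    g=lambda a:np.concatenate([proj(c,piv+R.from_euler('z',case[2]).apply([.05*np.cos(a[0]),-.05*np.sin(a[0]),.048]))[0]-uv for c,uv in(('top',T(294,225)),('side',S(355,265)))])
    o2=least_squares(g,[0.1]); print("latch",o2.x,o2.fun)
    print('handle',W(case,(-.103,0,.1065)))
    # bottle
    m=lambda p:np.concatenate([proj('top',p)[0]-T(712,168),proj('side',p)[0]-S(535,62)])
    o3=least_squares(m,[.6,-.15,.188]); print("mouth",o3.x,o3.fun, onz('top',T(712,168),.188), onz('side',S(535,62),.188))
    for z in(.01,.015):
        q=[onz('top',T(*c),z) for c in((583,32),(727,14),(760,188),(606,215))]
        print(np.round(q,3).tolist(),[np.linalg.norm(q[i]-q[i-1]).round(3) for i in range(4)])
        d=q[0]+q[1]-q[2]-q[3]; e=q[0]+q[3]-q[1]-q[2]; print('yaw',np.arctan2(d[1],d[0]),np.arctan2(-e[0],e[1]),sum(q)/4)
E
python3 fit.py
```

```text
case [ 0.55089376  0.17296878 -0.00903764] [[-0.3, 0.5], [-0.5, 0.4], [-0.9, 0.1], [-0.5, 1.1], [-0.6, 1.2], [-0.2, 1.3], [-1.4, -1.5], [-0.1, -2.9], [0.6, -1.8], [-1.0, -2.0]]
pivot [0.44522024 0.09892078 0.1105    ] [[292.22996408 241.39012297]] seen (292.0, 242.0)
latch [0.017271] [-0.62450059  0.42175812 -0.19000977 -1.5991572 ]
handle [0.44789797 0.17389965 0.1065    ]
mouth [ 0.53341381 -0.22537384  0.18233434] [ 0.4439216   0.80315735 -1.0439449  -0.033791  ] [ 0.53529022 -0.2231519   0.188     ] [ 0.52440241 -0.2155531   0.188     ]
[[0.671, -0.145, 0.01], [0.685, -0.272, 0.01], [0.532, -0.296, 0.01], [0.51, -0.162, 0.01]] [np.float64(0.162), np.float64(0.128), np.float64(0.155), np.float64(0.136)]
yaw 0.12956651664428734 0.14077648266838652 [ 0.59943901 -0.21867034  0.01      ]
[[0.67, -0.145, 0.015], [0.685, -0.271, 0.015], [0.532, -0.295, 0.015], [0.509, -0.161, 0.015]] [np.float64(0.161), np.float64(0.127), np.float64(0.155), np.float64(0.135)]
yaw 0.1295665166442876 0.1407764826683862 [ 0.59884929 -0.21791384  0.015     ]
```

```bash
cat >> h.py <<'E'
DOWN=R.from_rotvec([np.pi,0,0])
def delta(p,Rt=DOWN,o=None):
    o=o or r.get_obs(); R0=R.from_rotvec(o["orientation"])
    return (R0.inv().apply(np.array(p)-o["tcp_pos"])/.15).round(3).tolist(),((R0.inv()*Rt).as_rotvec()/np.pi).round(3).tolist()
E
python3 - <<'E'
from h import *
print(delta([.33,-.53,.33]))
E
```

```text
([0.921, -0.44, -0.587], [-0.0, 0.0, 0.106])
```

Emit:
send_rows:
  deltas:
    - [1,0.92,-0.44,-0.59,0,0,0.106]
    - [1,0.92,-0.44,-0.59,0,0,0.106]
    - [1,0.92,-0.44,-0.59,0,0,0.106]
    - [1,0.92,-0.44,-0.59,0,0,0.106]
    - [1,0.92,-0.44,-0.59,0,0,0.106]
    - [1,0.92,-0.44,-0.59,0,0,0.106]
    - [1,0.92,-0.44,-0.59,0,0,0.106]
    - [1,0.92,-0.44,-0.59,0,0,0.106]
  squeeze: 30

```text
clock: 0.92
tcp_pos: [0.3281, -0.531, 0.3299]
orientation: [-3.141, 0.002, 0.003]
contact_force: [-0.2, -0.2, -0.1]
grip_width: 0.0857
```

Emit:
send_rows:
  deltas:
    - [1,0.6,-1,0,0,0,0]
    - [1,0.6,-1,0,0,0,0]
    - [1,0.6,-1,0,0,0,0]
    - [1,0.6,-1,0,0,0,0]
    - [1,0.6,-1,0,0,0,0]

```text
clock: 1.33
tcp_pos: [0.423, -0.3743, 0.3298]
orientation: [-3.138, -0.012, -0.001]
contact_force: [-0.1, 0.7, -0.0]
grip_width: 0.0851
```

Emit:
send_rows:
  deltas:
    - [1,0.3,-1,0,0,0,0]
    - [1,0.3,-1,0,0,0,0]
    - [1,0.3,-1,0,0,0,0]
    - [1,0.3,-1,0,0,0,0]
    - [1,0.3,-1,0,0,0,0]

```text
clock: 1.75
tcp_pos: [0.4663, -0.2242, 0.3301]
orientation: [-3.138, -0.013, 0.0]
contact_force: [-0.1, -0.4, 0.1]
grip_width: 0.0855
```

Emit:
send_rows:
  deltas:
    - [1,0.1,-1,0,0,0,0]
    - [1,0.1,-1,0,0,0,0]
    - [1,0.1,-1,0,0,0,0]
    - [1,0.1,-1,0,0,0,0]
    - [1,0.1,-1,0,0,0,0]

```text
clock: 2.17
tcp_pos: [0.4798, -0.0754, 0.3303]
orientation: [-3.139, -0.011, 0.001]
contact_force: [-0.4, -1.1, 1.4]
grip_width: 0.0853
```

Emit:
send_rows:
  deltas:
    - [1,0.1,-1,0,0,0,0]
    - [1,0.1,-1,0,0,0,0]
    - [1,0.1,-1,0,0,0,0]
    - [1,0.1,-1,0,0,0,0]
    - [1,0.1,-1,0,0,0,0]

```text
clock: 2.58
tcp_pos: [0.4946, 0.0743, 0.3303]
orientation: [-3.139, -0.011, 0.001]
contact_force: [0.5, -0.5, 0.1]
grip_width: 0.0855
```

Run:
```python
from h import *
print(r.get_obs()["tcp_pos"],r.get_obs()["joints"].round(2),delta([.496,.098,.19]))
a=crop("side",290,145,110,110,3.6); b=crop("top",255,190,110,110,3.6)
cv2.imwrite("pics/c2.png",np.hstack([a,b]))
```

```text
[0.4946355  0.07432422 0.33025915] [ 0.1   0.14 -0.41  1.83  0.06  1.19 -1.89] ([0.011, -0.155, 0.935], [-0.001, 0.0, 0.002])
```

View pics/c2.png

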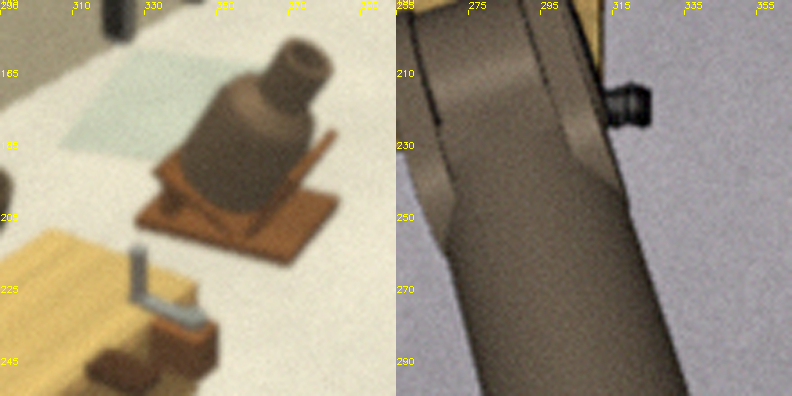

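The top view is blocked by the arm here; in the side view the post top is near (327, 214) and the fingertip sits above it. The open jaws cover the remaining uncertainty, so I'm descending over the post.

Emit:
send_rows:
  deltas:
    - [1,0.01,-0.16,0.93,0,0,0]
    - [1,0.01,-0.16,0.93,0,0,0]
    - [1,0.01,-0.16,0.93,0,0,0]
    - [1,0.01,-0.16,0.93,0,0,0]
    - [1,0.01,-0.16,0.93,0,0,0]
    - [1,0.01,-0.16,0.93,0,0,0]

```text
clock: 3.18
tcp_pos: [0.4959, 0.0913, 0.1906]
orientation: [3.14, -0.004, -0.004]
contact_force: [-0.2, -0.2, 0.6]
grip_width: 0.0853
```

Emit:
send_rows:
  deltas:
    - [1,0,0,0.2,0,0,0]
    - [1,0,0,0.37,0,0,0]
    - [1,0,0,0.37,0,0,0]
    - [0.05,0,0,0.37,0,0,0]
    - [0.05,0,0,0.37,0,0,0]
    - [0.05,0,0,0.37,0,0,0]
    - [0.05,0,0,0.37,0,0,0]
    - [0.05,0,0,0.37,0,0,0]
    - [0.05,0,0,0.37,0,0,0]
    - [0.05,0,0,0.37,0,0,0]
    - [0.05,0,0,0.37,0,0,0]
    - [0.05,0,0,0.37,0,0,0]
    - [0.05,0,0,0.37,0,0,0]
    - [0.05,0,0,0.37,0,0,0]
  squeeze: 20

```text
clock: 4.35
tcp_pos: [0.4967, 0.0943, 0.1366]
orientation: [-3.141, -0.001, -0.003]
contact_force: [-0.0, 0.7, 6.8]
grip_width: 0.0134
```

Run:
```python
from h import *
o=r.get_obs();print(o["tcp_pos"],o["contact_force"],o["grip_width"])
cv2.imwrite("pics/c3.png",crop("side",290,165,90,100,4.5))
```

```text
[0.49669809 0.09427971 0.13663446] [-2.56678630e-03  6.63223365e-01  6.76025019e+00] 0.013382997358659445
```

Emit:
send_rows:
  deltas:
    - [0.05,0,0,-0.02,0,0,0]
    - [0.05,-0.009,0.053,-0.02,0,0,0]
    - [0.05,-0.025,0.1,-0.02,0,0,0]
    - [0.05,-0.048,0.144,-0.02,0,0,0]
    - [0.05,-0.077,0.185,-0.02,0,0,0]
    - [0.05,-0.112,0.221,-0.02,0,0,0]
    - [0.05,-0.13,0.237,-0.02,0,0,0]
    - [0.05,-0.152,0.251,-0.02,0,0,0]
    - [0.05,-0.174,0.263,-0.02,0,0,0]
    - [0.05,-0.196,0.274,-0.02,0,0,0]
    - [0.05,-0.22,0.283,-0.02,0,0,0]
    - [0.05,-0.243,0.291,-0.02,0,0,0]
    - [0.05,-0.262,0.296,-0.02,0,0,0]
    - [0.05,-0.282,0.299,-0.02,0,0,0]
    - [0.05,-0.303,0.302,-0.02,0,0,0]
    - [0.05,-0.325,0.303,-0.02,0,0,0]
    - [0.05,-0.325,0.303,-0.02,0,0,0]

```text
clock: 5.82
tcp_pos: [0.4481, 0.0511, 0.1391]
orientation: [-3.138, -0.005, -0.005]
contact_force: [4.2, 8.2, -6.6]
grip_width: 0.0132
```

Emit:
send_rows:
  deltas:
    - [0.05,-0.02,-0.01,-0.01,0,0,0]
    - [0.05,-0.03,-0.01,-0.01,0,0,0]
    - [0.05,-0.03,-0.01,-0.01,0,0,0]
    - [0.5,-0.03,-0.01,-0.01,0,0,0]
    - [0.5,-0.03,-0.01,-0.01,0,0,0]
    - [0.5,-0.03,-0.01,-0.01,0,0,0]
    - [0.5,-0.03,-0.01,-0.01,0,0,0]
    - [0.5,-0.03,-0.01,-0.01,0,0,0]
    - [0.5,-0.03,-0.01,-0.01,0,0,0]
    - [0.5,-0.03,-0.01,-0.2,0,0,0]
    - [0.5,-0.03,-0.01,-0.4,0,0,0]
    - [0.5,-0.03,-0.4,-0.4,0,0,0]
    - [0.5,-0.03,-0.83,-0.4,0,0,0]
    - [0.5,-0.03,-0.83,-0.4,0,0,0]
    - [0.5,-0.03,-0.83,-0.4,0,0,0]
    - [0.5,-0.03,-0.83,-0.4,0,0,0]

```text
clock: 7.15
tcp_pos: [0.4421, 0.1755, 0.199]
orientation: [-3.141, -0.009, -0.0]
contact_force: [-0.2, -0.3, 0.1]
grip_width: 0.0425
```

Run:
```python
from h import *
o=r.get_obs();print(o["tcp_pos"],o["contact_force"],o["grip_width"],delta([.446,.175,.0985]))
cv2.imwrite("pics/c4.png",crop("side",240,165,130,110,4.5))
```

```text
[0.44214678 0.17546788 0.19896061] [-0.21125557 -0.31011881  0.1419031 ] 0.0424678265519453 ([0.026, 0.004, 0.67], [-0.0, -0.0, 0.002])
```

View pics/c4.png

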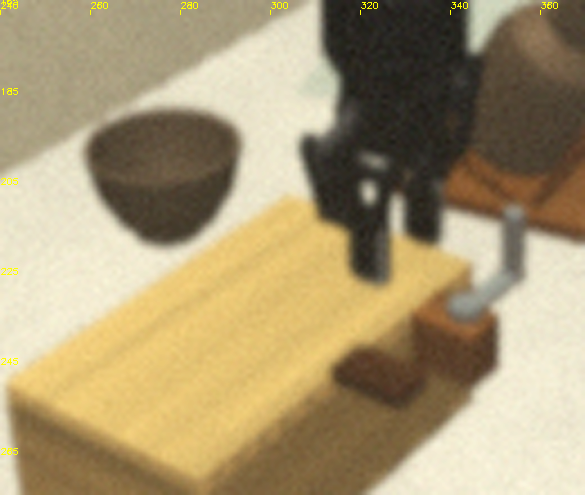

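The latch lever now lies to the -y side (post top at about (354, 212)), so the lid is free. Next I'll straddle the tab and grip it.

Emit:
send_rows:
  deltas:
    - [0.6,0.026,0,0.2,0,0,0]
    - [0.6,0.026,0,0.35,0,0,0]
    - [0.6,0.026,0,0.5,0,0,0]
    - [0.6,0.026,0,0.6,0,0,0]
    - [0.6,0.026,0,0.67,0,0,0]
    - [0.6,0.026,0,0.67,0,0,0]

```text
clock: 7.7
tcp_pos: [0.4454, 0.1708, 0.0964]
orientation: [3.139, -0.002, -0.006]
contact_force: [0.7, 0.8, 0.8]
grip_width: 0.0511
```

Emit:
send_rows:
  deltas:
    - [0.2,0,0,0,0,0,0]
    - [0.2,0,0,0,0,0,0]
    - [0.2,0,0,0,0,0,0]
    - [0.2,0,0,0,0,0,0]
    - [0.2,0,0,0,0,0,0]
    - [0.2,0,0,0,0,0,0]
    - [0.2,0,0,0,0,0,0]
  squeeze: 35

```text
clock: 8.28
tcp_pos: [0.4468, 0.1759, 0.0998]
orientation: [-3.137, -0.002, -0.003]
contact_force: [-2.1, 7.9, -3.3]
grip_width: 0.0293
```

Run:
```python
from h import *
o=r.get_obs();p=o["tcp_pos"];print(p,o["contact_force"],o["grip_width"])
# arc about hinge (x=.6265,z=.1005) in grasp point
h=np.array([.6275,.1005]); g=np.array([p[0],p[2]+.008])-h
for c in range(2):
  print([(th, *np.round(np.array([ (g[0]*np.cos(th)+g[1]*np.sin(th))-g[0], -((-g[0]*np.sin(th)+g[1]*np.cos(th))-g[1])])/.15,3)) for th in (np.arange(.08,.81,.08) if c==0 else np.arange(.8,1.77,.08))])
```

```text
[0.44683083 0.17586537 0.09975333] [-2.06215402  7.85055604 -3.31665071] 0.02930794018772286
[(np.float64(0.08), np.float64(0.008), np.float64(-0.096)), (np.float64(0.16), np.float64(0.023), np.float64(-0.191)), (np.float64(0.24), np.float64(0.046), np.float64(-0.285)), (np.float64(0.32), np.float64(0.076), np.float64(-0.376)), (np.float64(0.4), np.float64(0.114), np.float64(-0.465)), (np.float64(0.48000000000000004), np.float64(0.158), np.float64(-0.551)), (np.float64(0.5599999999999999), np.float64(0.21), np.float64(-0.632)), (np.float64(0.64), np.float64(0.267), np.float64(-0.71)), (np.float64(0.72), np.float64(0.331), np.float64(-0.782)), (np.float64(0.7999999999999999), np.float64(0.4), np.float64(-0.849))]
[(np.float64(0.8), np.float64(0.4), np.float64(-0.849)), (np.float64(0.88), np.float64(0.474), np.float64(-0.911)), (np.float64(0.96), np.float64(0.553), np.float64(-0.966)), (np.float64(1.04), np.float64(0.636), np.float64(-1.015)), (np.float64(1.1199999999999999), np.float64(0.723), np.float64(-1.057)), (np.float64(1.1999999999999997), np.float64(0.813), np.float64(-1.092)), (np.float64(1.2799999999999998), np.float64(0.905), np.float64(-1.119)), (np.float64(1.3599999999999999), np.float64(1.0), np.float64(-1.14)), (np.float64(1.4399999999999997), np.float64(1.095), np.float64(-1.152)), (np.float64(1.5199999999999996), np.float64(1.192), np.float64(-1.157)), (np.float64(1.5999999999999996), np.float64(1.288), np.float64(-1.154)), (np.float64(1.6799999999999997), np.float64(1.384), np.float64(-1.144)), (np.float64(1.7599999999999996), np.float64(1.478), np.float64(-1.126))]
```

Emit:
send_rows:
  deltas:
    - [0.2,0.003,0,-0.048,0,0,0]
    - [0.2,0.008,0,-0.096,0,0,0]
    - [0.2,0.023,0,-0.191,0,0,0]
    - [0.2,0.046,0,-0.285,0,0,0]
    - [0.2,0.076,0,-0.376,0,0,0]
    - [0.2,0.114,0,-0.465,0,0,0]
    - [0.2,0.158,0,-0.551,0,0,0]
    - [0.2,0.21,0,-0.632,0,0,0]
    - [0.2,0.267,0,-0.71,0,0,0]
    - [0.2,0.331,0,-0.782,0,0,0]
    - [0.2,0.4,0,-0.849,0,0,0]
    - [0.2,0.4,0,-0.849,0,0,0]
    - [0.2,0.4,0,-0.849,0,0,0]

```text
clock: 9.37
tcp_pos: [0.5073, 0.175, 0.2282]
orientation: [-3.138, -0.002, -0.005]
contact_force: [-1.7, 4.7, 3.3]
grip_width: 0.0295
```

Run:
```python
from h import *
o=r.get_obs();p=o["tcp_pos"];print(p,o["contact_force"],o["moment"],o["grip_width"],o["joints"].round(2))
cv2.imwrite("pics/c5.png",crop("side",240,125,130,150,3.5))
```

```text
[0.50728031 0.17502021 0.2281522 ] [-1.65590325  4.74749856  3.29448865] [ 0.5367996   0.22810982 -0.30786096] 0.02945485561107194 [-0.05  0.3  -0.47  1.88  0.16  0.99 -2.17]
```

View pics/c5.png

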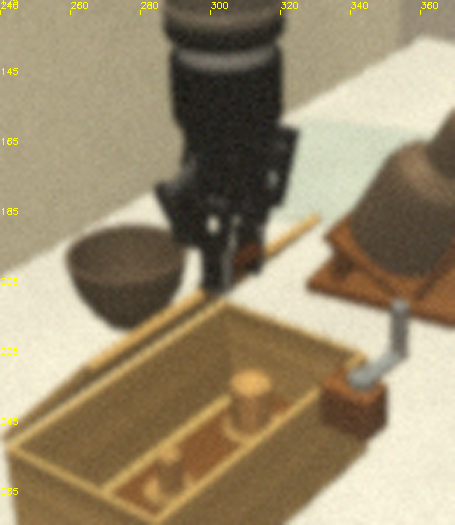

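The lid lifts with the grip. The larger stopper is in the -y hole (knob near pixel (310, 233)) and the spare is in the +y hole (near (288, 256)). I'm continuing the arc.

Emit:
send_rows:
  deltas:
    - [0.2,0.074,0,-0.062,0,0,0]
    - [0.2,0.153,0,-0.117,0,0,0]
    - [0.2,0.236,0,-0.166,0,0,0]
    - [0.2,0.323,0,-0.208,0,0,0]
    - [0.2,0.413,0,-0.243,0,0,0]
    - [0.2,0.505,0,-0.27,0,0,0]
    - [0.2,0.6,0,-0.291,0,0,0]
    - [0.2,0.695,0,-0.303,0,0,0]
    - [0.2,0.792,0,-0.308,0,0,0]
    - [0.2,0.888,0,-0.305,0,0,0]
    - [0.2,0.984,0,-0.295,0,0,0]
    - [0.2,0.984,0,-0.295,0,0,0]
    - [0.2,0.984,0,-0.295,0,0,0]

```text
clock: 10.5
tcp_pos: [0.6551, 0.173, 0.2715]
orientation: [-3.141, 0.0, -0.004]
contact_force: [1.1, 1.1, 2.2]
grip_width: 0.0293
```

Emit:
send_rows:
  deltas:
    - [0.8,0,0,0,0,0,0]
    - [0.8,0,0,0,0,0,0]
    - [0.8,0,0,0,0,0,0]
    - [0.8,0,0,0,0,0,0]
    - [0.8,0,0,0,0,0,0]
    - [0.8,0,0,-0.15,0,0,0]
    - [0.8,0,0,-0.3,0,0,0]
    - [0.8,0,0,-0.4,0,0,0]
    - [0.8,-0.2,0,-0.4,0,0,0]
    - [0.8,-0.4,0.17,-0.4,0,0,0]
    - [0.8,-0.7,0.34,-0.4,0,0,0]
    - [0.8,-0.7,0.34,-0.4,0,0,0]
    - [0.8,-0.7,0.34,-0.4,0,0,0]
    - [0.8,-0.7,0.34,-0.4,0,0,0]

```text
clock: 11.67
tcp_pos: [0.5494, 0.1219, 0.3306]
orientation: [-3.142, -0.0, -0.002]
contact_force: [0.3, -0.1, 0.2]
grip_width: 0.0686
```

Run:
```python
from h import *
from fit import W
o=r.get_obs();p=o["tcp_pos"];print(p,o["contact_force"],o["grip_width"])
a=crop("side",240,125,130,150,3.5);b=crop("top",235,150,80,112,3.5*150/112*112/112)
cv2.imwrite("pics/c6.png",np.hstack([a,cv2.resize(b,(340,525))]))
for c in ((.5515,.1745,-.009),):
    q=W(c,(-.015,-.05,.092)); print(q,proj("side",q),proj("side",W(c,(-.015,.05,.084))), delta([q[0],q[1],.16]))
```

```text
[0.5493802  0.12193314 0.33057957] [ 0.2695539  -0.11753801  0.2285009 ] 0.06856614667615774
[0.53605061 0.12463702 0.092     ] [[310.5445132  233.15414431]] [[287.30787095 253.4723427 ]] ([-0.095, -0.011, 1.134], [-0.0, -0.0, 0.0])
```

View pics/c6.png

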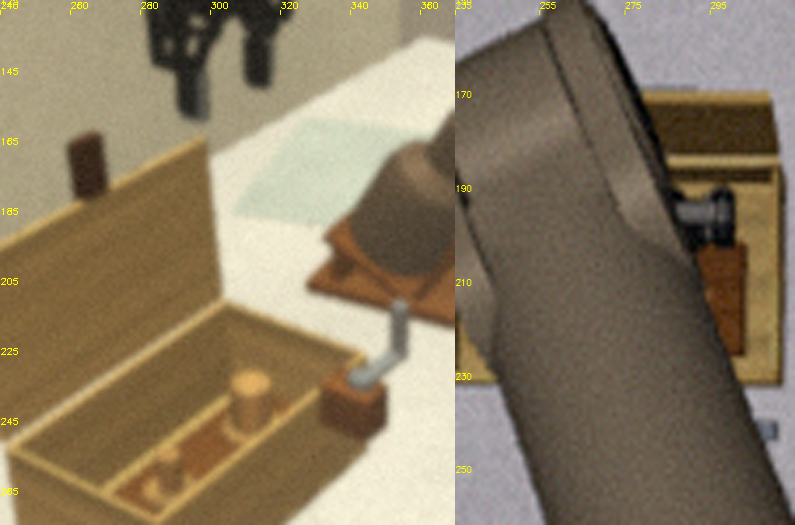

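The lid stands open past vertical, and the knob top at (311, 234) matches the predicted (310.5, 233.2). I'm descending on the larger stopper.

Emit:
send_rows:
  deltas:
    - [0.8,-0.09,-0.015,0.25,0,0,0]
    - [0.8,-0.09,-0.015,0.5,0,0,0]
    - [0.8,-0.09,-0.015,0.75,0,0,0]
    - [0.8,-0.09,-0.015,0.95,0,0,0]
    - [0.8,-0.09,-0.015,0.95,0,0,0]
    - [0.8,-0.09,-0.015,0.95,0,0,0]

```text
clock: 12.27
tcp_pos: [0.5356, 0.125, 0.1863]
orientation: [-3.141, -0.003, 0.005]
contact_force: [0.9, 0.3, 0.1]
grip_width: 0.0681
```

Emit:
send_rows:
  deltas:
    - [0.8,0,0,0.2,0,0,0]
    - [0.8,0,0,0.4,0,0,0]
    - [0.8,0,0,0.6,0,0,0]
    - [0.8,0,0,0.74,0,0,0]
    - [0.8,0,0,0.8,0,0,0]
    - [0.8,0,0,0.8,0,0,0]
    - [0.8,0,0,0.8,0,0,0]

```text
clock: 12.85
tcp_pos: [0.5374, 0.1251, 0.0691]
orientation: [-3.141, -0.001, -0.004]
contact_force: [-0.5, 0.1, 1.2]
grip_width: 0.0684
```

Run:
```python
from h import *
o=r.get_obs();print(o["tcp_pos"],o["contact_force"],delta([.536,.1246,.067]))
```

```text
[0.53740671 0.12511768 0.06913877] [-0.46619741  0.13668738  1.17552071] ([-0.009, 0.003, 0.014], [-0.0, -0.001, 0.0])
```

Emit:
send_rows:
  deltas:
    - [0.2,-0.01,0,0.01,0,0,0]
    - [0.2,-0.01,0,0.01,0,0,0]
    - [0.2,-0.01,0,0.01,0,0,0]
    - [0.2,-0.01,0,0.01,0,0,0]
    - [0.2,-0.01,0,0.01,0,0,0]
    - [0.2,-0.01,0,0.01,0,0,0]
    - [0.2,-0.01,0,0.01,0,0,0]
    - [0.2,-0.01,0,0.01,0,0,0]
    - [0.2,-0.01,0,-0.1,0,0,0]
    - [0.2,-0.01,0,-0.2,0,0,0]
    - [0.2,-0.01,0,-0.3,0,0,0]
    - [0.2,-0.01,0,-0.4,0,0,0]
    - [0.2,-0.01,0,-0.6,0,0,0]
    - [0.2,-0.01,0,-0.8,0,0,0]
    - [0.2,-0.01,0,-0.99,0,0,0]
    - [0.2,-0.01,0,-0.99,0,0,0]
  squeeze: 45

```text
clock: 14.18
tcp_pos: [0.5373, 0.1256, 0.2225]
orientation: [-3.139, -0.001, -0.016]
contact_force: [0.0, 0.2, -0.3]
grip_width: 0.0329
```

Run:
```python
from h import *
psi=.135
def tgt(m,d,psi=psi,tilt=np.pi/6):
    Rt=R.from_euler('z',psi)*R.from_euler('y',-tilt)*DOWN
    return np.array(m)-Rt.apply([0,0,1])*d,Rt
o=r.get_obs();print(o["tcp_pos"],o["contact_force"],o["grip_width"],o["joints"].round(2))
p,Rt=tgt([.535,-.2235,.188],.10); print(p,Rt.as_matrix().round(2).tolist(),delta(p,Rt))
f=r.grab_frame("side")["pixels"][:,:,::-1]; np.save("/tmp/s.npy",f)
cv2.imwrite("pics/c7.png",np.hstack([crop("side",270,100,110,150,3.6,f),crop("top",350,155,80,105,5)[:540,:400].copy() if 0 else cv2.resize(crop("top",370,160,55,75,7.2),(396,540))]))
```

```text
[0.5373228  0.12557594 0.22245306] [ 0.01115809  0.16361501 -0.32242192] 0.03290273708791194 [ 0.03  0.33 -0.45  1.86  0.17  0.98 -2.07]
[ 0.48545493 -0.23022952  0.27460254] [[0.86, 0.13, 0.5], [0.12, -0.99, 0.07], [0.5, 0.0, -0.87]] ([-0.344, 2.371, -0.357], [0.011, 0.163, -0.042])
```

View pics/c7.png

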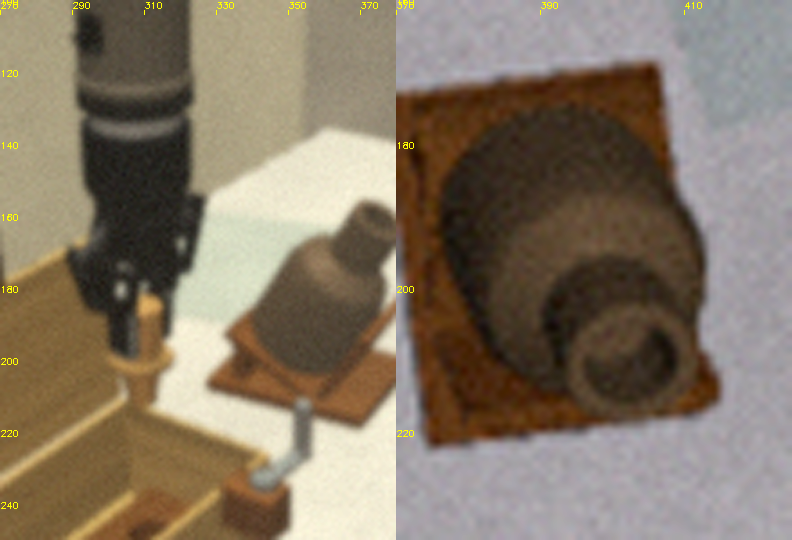

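The stopper is gripped (knob between the pads, flange near pixel (309, 201)) and clear of the case. In the top view the bottle rim is centred at about (402.3, 209.6). I'll overlay a bottle model to check the mouth and axis.

```bash
cat > ov.py <<'E'
from h import *
from scipy.optimize import least_squares
def ax(psi): return np.array([-.5*np.cos(psi),-.5*np.sin(psi),np.cos(np.pi/6)])
def circ(c,psi,rad):
    z=ax(psi); y=np.array([-np.sin(psi),np.cos(psi),0]); x=np.cross(y,z); t=np.linspace(0,2*np.pi,40)
    return c+rad*(np.outer(np.cos(t),x)+np.outer(np.sin(t),y))
def draw(o,n,m,psi,x0,y0,s):
    for d,rad,col in((0,.027,(0,0,255)),(0,.0175,(0,255,0)),(-.044,.027,(255,0,255)),(-.168,.052,(255,0,0)),(-.12,.052,(255,0,0))):
        q=(proj(n,circ(m+ax(psi)*d,psi,rad))+.5-[x0,y0])*s
        cv2.polylines(o,[q.astype(int)],False,col,1)
E
python3 - <<'E'
from ov import *
print(proj("side",[.537,.1256,.203]))
f=np.load("/tmp/s.npy"); t=r.grab_frame("top")["pixels"][:,:,::-1]
g=lambda p:np.concatenate([(proj('top',p)[0]-[402.3,209.6]),.7*(proj('side',p)[0]-[375.4,160.9]),[(p[2]-.188)/.002]])
o=least_squares(g,[.53,-.22,.188]); m=o.x; print(m,o.fun)
a=crop("side",320,145,70,75,5.6,f); b=crop("top",370,165,55,58,7.2,t)
draw(a,"side",m,.135,320,145,5.6); draw(b,"top",m,.135,370,165,7.2)
h=np.full((420,800,3),0,np.uint8); h[:a.shape[0],:a.shape[1]]=a; h[:b.shape[0],400:400+b.shape[1]]=b[:420]
cv2.imwrite("pics/c8.png",h)
E
```

```text
[[308.65332582 198.37144485]]
[ 0.53198305 -0.22400975  0.18742173] [-0.00391079  0.40360854 -0.5403255  -0.8214928  -0.28913288]
```

View pics/c8.png

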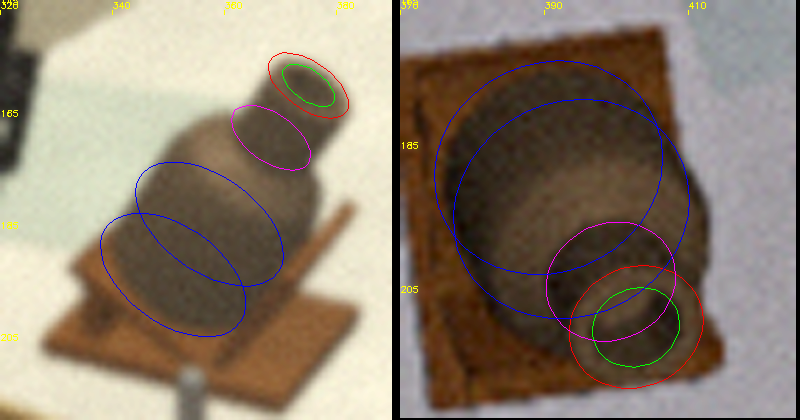

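The overlay agrees with rim, neck and belly in both views (mouth ≈ (0.532, -0.224, 0.1875), yaw ≈ 0.135). I'm carrying the stopper over, raised.

Emit:
send_rows:
  deltas:
    - [0.2,-0.05,0.1,-0.2,0,0,0]
    - [0.2,-0.1,0.3,-0.4,0,0,0]
    - [0.2,-0.15,0.5,-0.5,0,0,0]
    - [0.2,-0.2,0.7,-0.5,0,0,0]
    - [0.2,-0.2,0.9,-0.5,0,0,0]
    - [0.2,-0.2,1,-0.5,0,0,0]
    - [0.2,-0.2,1,-0.5,0,0,0]

```text
clock: 14.92
tcp_pos: [0.5031, -0.0306, 0.2894]
orientation: [3.14, -0.009, -0.005]
contact_force: [0.6, 0.8, -0.7]
grip_width: 0.0333
```

Emit:
send_rows:
  deltas:
    - [0.2,-0.05,0.2,0,0,0.03,0]
    - [0.2,-0.1,0.4,0,0,0.06,0]
    - [0.2,-0.15,0.6,0,0,0.09,0]
    - [0.2,-0.2,0.8,0,0,0.12,0]
    - [0.2,-0.2,1,0,0,0.14,0]
    - [0.2,-0.2,1,0,0,0.16,0]
    - [0.2,-0.2,1,0,0,0.16,0]
    - [0.2,-0.2,1,0,0,0.16,0]

```text
clock: 15.58
tcp_pos: [0.4734, -0.1746, 0.2895]
orientation: [-3.043, -0.001, -0.775]
contact_force: [1.0, -0.3, -0.3]
grip_width: 0.0332
```

```bash
cat >> h.py <<'E'
def tgt(m,d,psi=.135,tilt=np.pi/6):
    Rt=R.from_euler('z',psi)*R.from_euler('y',-tilt)*DOWN
    return np.array(m)-Rt.apply([0,0,1])*d,Rt
M=np.array([.532,-.224,.1875])
E
python3 - <<'E'
from h import *
o=r.get_obs();print(o["tcp_pos"],o["orientation"],o["contact_force"],o["grip_width"],o["joints"].round(2))
p,Rt=tgt(M,.085); print(p,delta(p,Rt))
E
```

```text
[ 0.47338386 -0.17464133  0.28954267] [-3.04262915e+00 -9.40655561e-04 -7.74732296e-01] [ 0.97164279 -0.34707514 -0.32294137] 0.03315211028499189 [ 0.54 -0.05 -0.2   2.2  -0.34  0.53 -0.98]
[ 0.48988669 -0.22972009  0.26111216] ([0.006, 0.368, 0.218], [0.02, 0.008, -0.037])
```

Emit:
send_rows:
  deltas:
    - [0.2,0,0.18,0,0.01,0,-0.02]
    - [0.2,0,0.36,0,0.02,0.008,-0.037]
    - [0.2,0,0.37,0,0.02,0.008,-0.037]
    - [0.2,0.006,0.37,0.1,0.02,0.008,-0.037]
    - [0.2,0.006,0.37,0.18,0.02,0.008,-0.037]
    - [0.2,0.006,0.37,0.2,0.02,0.008,-0.037]
    - [0.2,0.006,0.37,0.2,0.02,0.008,-0.037]
    - [0.2,0.006,0.37,0.2,0.02,0.008,-0.037]

```text
clock: 16.25
tcp_pos: [0.4904, -0.23, 0.2651]
orientation: [-2.994, -0.204, -0.808]
contact_force: [0.4, 0.4, -0.4]
grip_width: 0.0329
```

Run:
```python
from ov import *
o=r.get_obs();p=o["tcp_pos"];print(p,o["orientation"],o["contact_force"],o["moment"],o["joints"].round(2))
P,Rt=tgt(M,.085); print(delta(P,Rt))
z=R.from_rotvec(o["orientation"]).apply([0,0,1]); m=p+z*.0575
v=M-p; print("axis offset mm",1000*(v-z*(v@z)), "gap tip->rim",(v@z-.0575)*1000)
a=crop("side",335,105,70,75,5.6); b=crop("top",370,165,55,58,7.2)
for i,n,x0,y0,s in((a,"side",335,105,5.6),(b,"top",370,165,7.2)):
    q=(proj(n,[p+z*.0575,p+z*.0235,M])+.5-[x0,y0])*s
    for k,c in zip(q,((0,0,255),(0,255,0),(255,255,0))): cv2.drawMarker(i,tuple(k.astype(int)),c,0,14,1)
h=np.zeros((420,800,3),np.uint8); h[:,:a.shape[1]]=a[:420]; h[:b.shape[0],400:400+b.shape[1]]=b[:420]
cv2.imwrite("pics/c9.png",h)
```

```text
[ 0.49040382 -0.22996349  0.26506783] [-2.99427542 -0.20393592 -0.80763822] [ 0.35471064  0.41769636 -0.38039266] [-0.10324183  0.59688326  0.01124014] [ 0.59  0.08 -0.1   2.15 -0.58  0.55 -0.5 ]
([-0.016, -0.002, 0.021], [0.0, -0.001, 0.0])
axis offset mm [-2.34770828  0.10259265 -1.34562016] gap tip->rim 30.67732026221278
```

View pics/c9.png

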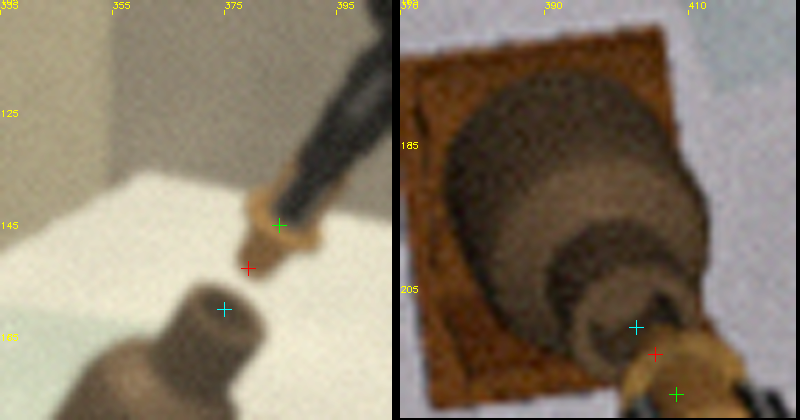

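Run:
```python
from ov import *
o=r.get_obs();p=o["tcp_pos"];Ro=R.from_rotvec(o["orientation"]);z=Ro.apply([0,0,1])
t=np.linspace(0,6.28,60)
for n,x0,y0,s,off in(("side",335,105,5.6,0),("top",370,165,7.2,400)):
    for nm,c,rad in(("flangebot",p+z*.0235,.025),("tip",p+z*.0575,.011),("rim",M,.027)):
        q=(proj(n,c+rad*(np.outer(np.cos(t),Ro.apply([1,0,0]))+np.outer(np.sin(t),Ro.apply([0,1,0]))))+.5-[x0,y0])*s+[off,0]
        print(n,nm,"u",q[:,0].min().round(),q[:,0].max().round(),"v",q[:,1].min().round(),q[:,1].max().round())
    for nm,d in(("x",Ro.apply([.0027,0,0])),("y",Ro.apply([0,.0027,0]))): print(nm,((proj(n,p+d)-proj(n,p))*s).round(1))
```

```text
side flangebot u 242.0 319.0 v 194.0 255.0
side tip u 233.0 266.0 v 254.0 280.0
side rim u 184.0 265.0 v 277.0 342.0
x [[-3.8 -2.9]]
y [[ 1.6 -1.6]]
top flangebot u 614.0 745.0 v 335.0 453.0
top tip u 630.0 686.0 v 330.0 381.0
top rim u 569.0 703.0 v 266.0 388.0
x [[-0.3 -6.4]]
y [[ 7.2 -1. ]]
```

In the side view the plug tip (about (255, 268) in the crop) lines up with the rim centre to about 1 mm. The top view agrees to about 2 mm, so I'm starting the insertion, watching the force.

Emit:
send_rows:
  deltas:
    - [0.2,-0.01,-0.003,0.07,0,0,0]
    - [0.2,-0.01,-0.003,0.14,0,0,0]
    - [0.2,-0.01,-0.003,0.2,0,0,0]
    - [0.2,-0.01,-0.003,0.24,0,0,0]
    - [0.2,-0.01,-0.003,0.28,0,0,0]
    - [0.2,-0.01,-0.003,0.31,0,0,0]
    - [0.2,-0.01,-0.003,0.31,0,0,0]
    - [0.2,-0.01,-0.003,0.31,0,0,0]

```text
clock: 17.02
tcp_pos: [0.5116, -0.228, 0.2238]
orientation: [-2.995, -0.2, -0.809]
contact_force: [-1.5, -0.5, -0.9]
grip_width: 0.0333
```

```bash
cat > ck.py <<'E'
from h import *
o=r.get_obs();p=o["tcp_pos"];Ro=R.from_rotvec(o["orientation"]);z=Ro.apply([0,0,1]);v=M-p
print("t",o["clock"],"F tool",Ro.inv().apply(o["contact_force"]).round(1),"M",Ro.inv().apply(o["moment"]).round(2),"off tool mm",(1000*Ro.inv().apply(v)).round(1),"w",o["grip_width"])
print(delta(*tgt(M,.0235)))
E
python3 ck.py
```

```text
t 17.0167 F tool [-1.8  0.3  0. ] M [-0.01 -0.57 -0.05] off tool mm [-0.3 -1.3 41.8] w 0.03332222291106697
([-0.002, -0.008, 0.122], [0.001, -0.001, -0.0])
```

Emit:
send_rows:
  deltas:
    - [0.2,0,-0.003,0.02,0,0,0]
    - [0.2,0,-0.003,0.04,0,0,0]
    - [0.2,0,-0.003,0.06,0,0,0]
    - [0.2,0,-0.003,0.075,0,0,0]
    - [0.2,0,-0.003,0.075,0,0,0]

```text
clock: 17.43
tcp_pos: [0.5167, -0.2262, 0.2135]
orientation: [-2.995, -0.201, -0.807]
contact_force: [-1.1, 1.0, -2.6]
grip_width: 0.0329
```

```bash
python3 ck.py
```

```text
t 17.4333 F tool [-2.1 -1.1  1.8] M [ 0.34 -1.04  0.  ] off tool mm [ 0.3 -0.2 30.3] w 0.03289757408228221
([0.002, -0.001, 0.045], [0.001, -0.001, -0.0])
```

Emit:
send_rows:
  deltas:
    - [0.2,-0.006,-0.003,0.01,0,0,0]
    - [0.2,-0.006,-0.003,0.02,0,0,0]
    - [0.2,-0.006,-0.003,0.03,0,0,0]
    - [0.2,-0.006,-0.003,0.04,0,0,0]
    - [0.2,-0.006,-0.003,0.04,0,0,0]

```text
clock: 17.85
tcp_pos: [0.5191, -0.2256, 0.2082]
orientation: [-2.995, -0.201, -0.808]
contact_force: [-2.2, 2.6, -2.4]
grip_width: 0.033
```

```bash
python3 ck.py
```

```text
t 17.85 F tool [-2.7 -2.9  1.1] M [ 0.59 -1.14  0.01] off tool mm [ 0.9  0.1 24.5] w 0.032955198351529685
([0.006, 0.001, 0.006], [0.001, -0.001, -0.0])
```

Emit:
send_rows:
  deltas:
    - [0.2,-0.004,-0.004,0.007,0,0,0]
    - [0.2,-0.004,-0.004,0.014,0,0,0]
    - [0.2,-0.004,-0.004,0.02,0,0,0]
    - [0.2,-0.004,-0.004,0.025,0,0,0]
    - [0.2,-0.004,-0.004,0.025,0,0,0]

```text
clock: 18.27
tcp_pos: [0.5194, -0.2254, 0.2076]
orientation: [-2.995, -0.2, -0.811]
contact_force: [-29.5, 7.1, 31.6]
grip_width: 0.0332
```

```bash
python3 ck.py
```

```text
t 18.2667 F tool [ -8.5 -10.9 -41.6] M [ 2.09 -2.25  0.  ] off tool mm [ 0.8  0.2 23.7] w 0.03316605295067858
([0.006, 0.002, 0.002], [0.001, -0.002, -0.0])
```

Hard axial stop (42 N) at 23.7 mm, against the 23.5 mm expected for a seated flange. I'm easing off, releasing and retreating along the axis.

Emit:
send_rows:
  deltas:
    - [0.2,-0.006,-0.008,-0.012,0,0,0]
    - [0.2,-0.006,-0.008,-0.012,0,0,0]
    - [0.2,-0.006,-0.008,-0.012,0,0,0]
    - [0.2,-0.006,-0.008,-0.012,0,0,0]

```text
clock: 18.6
tcp_pos: [0.5192, -0.2253, 0.2076]
orientation: [-2.996, -0.2, -0.813]
contact_force: [-10.3, 1.6, 12.9]
grip_width: 0.0331
```

```bash
python3 ck.py
```

```text
t 18.6 F tool [ -2.1  -2.9 -16.2] M [ 0.54 -1.1  -0.04] off tool mm [ 0.9  0.3 23.8] w 0.03312441358044278
([0.007, 0.003, 0.002], [0.002, -0.002, -0.0])
```

Emit:
send_rows:
  deltas:
    - [0.5,0,0,0,0,0,0]
    - [0.7,0,0,0,0,0,0]
    - [0.8,0,0,0,0,0,0]
    - [0.8,0,0,0,0,0,0]
    - [0.8,0,0,0,0,0,0]
    - [0.8,0,0,0,0,0,0]
    - [0.8,0,0,-0.1,0,0,0]
    - [0.8,0,0,-0.2,0,0,0]
    - [0.8,0,0,-0.4,0,0,0]
    - [0.8,0,0,-0.6,0,0,0]
    - [0.8,0,0,-0.8,0,0,0]
    - [0.8,0,0,-1,0,0,0]
    - [0.8,0,0,-1,0,0,0]
    - [0.8,0,0,-1,0,0,0]

```text
clock: 19.77
tcp_pos: [0.444, -0.2349, 0.3378]
orientation: [-2.997, -0.2, -0.815]
contact_force: [-0.0, 0.7, -0.1]
grip_width: 0.0682
```

Run:
```python
from ov import *
o=r.get_obs();print(o["tcp_pos"],o["contact_force"],o["grip_width"])
f=r.grab_frame("side")["pixels"][:,:,::-1]
a=crop("side",240,130,160,150,2.6,f); b=crop("side",345,130,55,58,6.8,f)
h=np.zeros((400,800,3),np.uint8); h[:390,:416]=a[:400]; h[:b.shape[0],420:420+b.shape[1]]=b
cv2.imwrite("pics/c10.png",h)
z=ax(.135)
for nm,m in(("rim",M),("flange top",M+z*.006),("knob top",M+z*.048)): print(nm,(proj("side",m)+.5-[345,130])*6.8+[420,0])
```

```text
[ 0.44398338 -0.23485146  0.33778156] [-0.04313513  0.66552633 -0.13037347] 0.06818552326552522
rim [[624.83762699 205.38966673]]
flange top [[631.1870162  196.52443411]]
knob top [[676.69564519 132.98374249]]
```

View pics/c10.png

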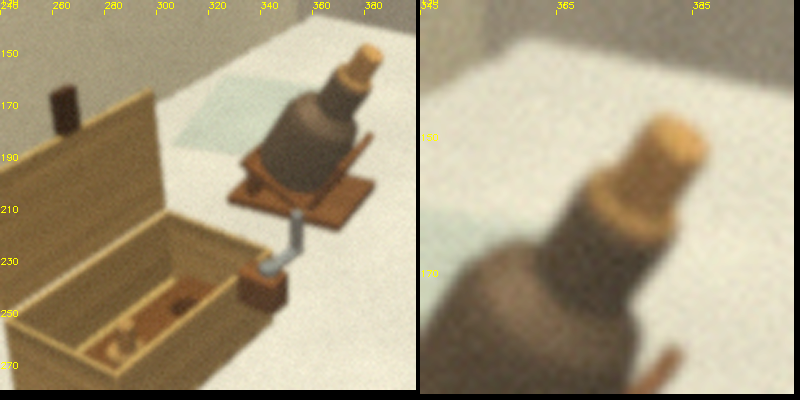

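The flange sits flush on the rim, with no gap visible and the knob top at about (680, 135) in the crop against (677, 133) predicted. The spare is still in its hole, the lid is open and the latch is aside, so I'm handing in.

```bash
python3 -c "
from bench import r
print(r.hand_in(), r.get_obs()['clock'])"
```

```text
the job is handed in; nothing more can be done
the job is handed in; nothing more can be done
```

The job is done and handed in at about 20 s, well under the 72 s limit. I swung the latch to about its stop and opened the lid to about 1.68 rad. I then took the larger stopper from the -y hole and pressed it into the leaning bottle until it stopped hard.

**Checks that agreed:**
- **Seating:** the stopper stopped dead at 23.7 mm, against 23.5 mm expected for a seated flange, with a 42 N axial push. The last picture shows the flange flush on the rim with no visible gap.
- **Rest of the scene:** in the same picture the lid stayed open, the latch stayed aside and the smaller stopper was still in its hole. The gripper was about 150 mm clear.

**Checks that disagreed or weren't made:**
- **Camera mismatch:** my first corner readings differed by 1–3 pixels between the two cameras. I settled positions from grip contacts and model overlays instead.
- **Bystanders:** after the final move I did not check the bowl, dish, jar and brush with a picture. No unexpected contact force showed at the end of any move.

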